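Find the lid that fits the almond jar

TASK

Close the open jar in the wooden holder: two white lids lie about that look the same from outside, but only one has the thread for this jar. Try them by screwing clockwise until one is fully home, level and down on the jar's rim; leave the other lid lying on the counter. Do not disturb the goods around.

Things in the scene. Friction and masses are not known exactly. Their poses are not given: they have to be found in the camera images.
- jar: Glass jar of almonds, 68 mm across, 108 mm high, upright in a round wooden holder (90 mm across, 23 mm high) fixed to the counter: neither moves or turns. Origin at the centre of the holder's underside, z up. The neck bears a right-handed thread of four equal starts: turned clockwise seen from above, a lid goes down 7.5 mm per quarter turn (4.8 mm per rad).
- jar_mouth (a point): Centre of the jar's open mouth, in the plane of its rim. The neck is 43 mm across and narrows to 36 mm in its top 4.5 mm, which centres a lid. The shoulder starts 23 mm below the rim. With the right lid fully home the inside of its top lies on the rim, so the lid's centre is 8 mm below this point; the lid then becomes tight.
- lid_a_mid (a point): Centre (half-way up) of one white screw lid: round, 58 mm across, 24 mm high, ribbed side, 60 g, lying open side down, its z up. Inside 53 mm wide and 20 mm deep, with four lugs, one each quarter turn. Set on the neck at any yaw, a lid first rests with its lugs on the threads, 4 to 15 mm above home. The one that fits comes home after 40 to 160 degrees clockwise.
- lid_b_mid (a point): Centre (half-way up) of the other white screw lid, the same outside as the first; only the lugs inside differ. One of the two fits. The one that does not goes down the thread for a quarter turn at most, then turns no further, its centre still about 8 mm above home; it lifts straight off.
- tin: Bystander: printed round tin, 58 mm across, 72 mm high, loose; origin at the centre of its underside.
- honey: Bystander: closed glass jar with a white lid, 64 mm across, 97 mm high, loose; origin at the centre of its underside.
- bar: Bystander: wrapped butter bar, 57 x 101 x 25 mm (long along its y), loose; origin at the centre of its underside.

How it is judged:
At the end, for the whole second after the job is handed in: The lid that fits is screwed home on the jar: within 2 mm of lying on the rim, centred within 4 mm, level within 0.06 rad and at rest; the other lid lies at rest on the counter (its centre less than 30 mm above it) (((z of lid_a_mid in the frame of jar_mouth below -0.006 m and horizontal distance between lid_a_mid and jar_mouth below 0.004 m and angle between lid_a_mid's own z axis and vertical below 0.06 rad and height (world z) of lid_b_mid between 0 and 0.03 m and linear speed of each of lid_a, lid_b below 0.02 m/s) or (z of lid_b_mid in the frame of jar_mouth below -0.006 m and horizontal distance between lid_b_mid and jar_mouth below 0.004 m and angle between lid_b_mid's own z axis and vertical below 0.06 rad and height (world z) of lid_a_mid between 0 and 0.03 m and linear speed of each of lid_a, lid_b below 0.02 m/s))); the robot touches nothing.
It fails at once if the tin, the honey jar or the butter bar is pushed more than 30 mm or the tin or honey jar is tipped (distance of any of tin, honey, bar from where it was at the start of the episode above 0.03 m or angle between any of tin, honey's own z axis and vertical above 0.4 rad).
It also fails if it takes over 72 s, if anything falls off the work surface, if the arm or the gripper's body presses on something with over 40 N, if the wrist force passes 120 N, or if a joint passes its speed limit or range.

ROBOT

A 7-joint arm with a two-finger parallel gripper is mounted at the origin on a cart in front of the work surface, level with it; the furniture and walls round the work are solid. World frame = base frame: x ahead of the robot, y to its left, z up, the work surface at z = 0. Lengths are in m, angles in rad, forces in N, time in s.
With the tool pointing down it reaches from about 0.35 to 0.9 m from the base axis. Payload 19.9 kg.
Tool frame: the origin (TCP) lies on the centre line of the jaws, within the pads' length; the fingertips stand 22 mm ahead of it and the grasp point (between the pads) lies 3 mm ahead of it; z points along the fingers, y is the direction in which the jaws open and shut (so a half turn about z gives the same grasp; the last joint's range is limited). The gripper opens to 85 mm and grips with 20 to 120 N. Pads are 22 mm wide; open, the fingers measure 114 mm over their backs; the gripper's body (76 mm by 85 mm) begins 54 mm behind the grasp point. The pads swing forward as they close: fully open they stand 13 mm farther back than shut.
Start: joints at [-1.208, 0.417, -0.01, 1.614, 0.005, 1.111, -0.053], TCP at [0.246, 0.575, 0.253] pointing down, gripper open.
Joint ranges: [-2.81, 2.81], [-0.39, 2.02], [-1.27, 1.25], [0.06, 2.57], [-1.19, 4.33], [0.19, 2], [-2.82, 2.82]. Speed limits (rad/s): [1.89, 1.89, 2.39, 2.39, 3.01, 3.01, 3.01].

INTERFACE

Orientations are given as a unit quaternion [w, x, y, z].
In Python, from cell import ctrl, viewer, ticket gives the robot as it stands.
- The arm moves only by the tool apply_moves, never from a script. Its argument "plan" is a list that holds one entry, the list of rows, each a list of 7 numbers: the shift along the tool's x, y, z in m, then the turn, a rotation vector about the tool's x, y, z in rad, then the finger opening in m, from 0 to 0.0854. In form: [[[dx, dy, dz, wx, wy, wz, grip], ...]]. A call has 1 to 10 rows; each row is the pose to reach, as a shift and turn from the pose commanded when the call began, along the tool's axes at that moment; what a row does not reach only later rows make up. A row lasts 1/12 s, in which the tool goes at most 41.7 mm and 7.16 degrees, less where a joint would pass 70% of its speed; a pose out of reach is approached as far as the arm can. A call with a gripper value outside its range is refused whole. The fingers move at their own pace and stop on an object; the grip force is fixed at half the most. Time passes only in rows, so rows that repeat a pose let the fingers close. It gives the time, the measured TCP pose, the force and the opening at its end, in the units of the state.
- ctrl.state(): the state, without advancing time (a new reading comes with each control period).
- viewer.camera(name): name is "side" or "top" or "wrist"; returns a dict with "img" (384x512x3 uint8, red, green, blue), "camera_matrix" (3x3 intrinsics, pixels), "rvec" (rotation vector, rad) and "tvec" (3), from world to camera coordinates, as OpenCV has them; the wrist camera has in their place "mount" (4x4, takes a point from camera to tool coordinates, whose origin is the TCP and whose axes are the flange's). Camera axes: x right, y down, z forward; pixel columns grow to the right and rows downward; lengths in m; the calibration is good to about 2 mm. A picture is of the moment at which its call begins: read the wrist's pose just before it. There is no depth.
- ticket.sign_off(): hands the job in, once; it reports no verdict.
Trained networks look in a picture, given as the dict that the camera call returned (one of the last four; its "shot" number tells which), for a name from the list of things; names that differ only in an ending like _2 or _b are one class to them, and where a whole thing is asked for, a point or a joint stands for the part that bears it (a point fixed in the world has none). Each returns a list of dicts, best first, with "confidence" (0 to 1); they miss things now and then, are a little off and sometimes report something else, mostly with a low value. They report only what shows in the picture. A call takes as long as a camera call.
- viewer.boxes_of(query, picture): "xyz" ([x, y, z] in m, in world coordinates, good to about 4 mm: the middle of the surface that is visible of it).
The state is a dict: "t": time; "q": joint angles; "joint_vel": joint speeds; "joint_torque": joint torques, N m; "tool_pos": TCP position; "ee_rot": TCP orientation; "wrist_force": force on the tool from outside, world axes, zero at the start; "torque": the same for the moment, N m; "gripper_width": finger opening in m.
Only numpy, scipy, OpenCV 4.12 (cv2) and the standard library are available. Lean on these libraries where they do the work, as an engineer would, in place of code of your own. Each camera call takes 0.05 s, during which the arm holds its last target.

## Working session

There is one attempt and no reset: what is moved stays moved. The work goes in short steps, Python scripts to look and compute and a tool call to move; the robot and the scene stay as the last step left them, time stands still between calls to the robot, and variables do not carry over. Pictures are saved under pics/ and viewed, and the job is handed in when it is done.

Besides the shell and the picture viewer there is one more tool, called after "Request:" by a JSON object that holds its "name" and its "arguments". apply_moves: Moves the arm, as the interface text tells. Its arguments: {"type":"object","properties":{"plan":{"type":"array"}},"required":["plan"]}

```bash
mkdir -p pics; ls
python3 - <<'E'
from cell import ctrl, viewer
import cv2
s=ctrl.state();print(s)
for n in ['side','top','wrist']:
    c=viewer.camera(n);cv2.imwrite(f'pics/{n}0.png',c['img'][:,:,::-1])
    print(n,{k:v for k,v in c.items() if k!='img'})
    for q in ['jar','jar_mouth','lid_a_mid','tin','honey','bar']:
        try:
            print(q,[(d['xyz'],round(d['confidence'],2)) for d in viewer.boxes_of(q,c)][:4])
        except Exception as e: print(q,e)
print(ctrl.state()['t'])
E
```

```text
pics
{'t': 0.0, 'q': array([-1.20846608,  0.41799105, -0.01032378,  1.61418666,  0.00472846,
        1.11070283, -0.05299808]), 'joint_vel': array([ 0.00180435,  0.00046695,  0.00182899, -0.00037019,  0.00141949,
       -0.00014597,  0.00091647]), 'joint_torque': array([-5.74619189e-04, -8.64474821e+01,  6.78638499e-01, -4.34888470e+01,
        1.90680561e-02,  7.52274937e-03, -8.81221069e-07]), 'tool_pos': array([0.24546413, 0.57442231, 0.25264427]), 'ee_rot': array([-7.22410504e-05,  2.00525367e-01,  9.79688306e-01, -6.28109036e-04]), 'wrist_force': array([-0.09537052, -0.67565883, -0.50823931]), 'torque': array([ 0.04232215,  0.03617695, -0.03095924]), 'gripper_width': 0.08545828021268694}
side {'camera_matrix': array([[392.43172836,   0.        , 247.80673108],
       [  0.        , 392.43172836, 189.71933954],
       [  0.        ,   0.        ,   1.        ]]), 'rvec': array([ 2.33542525, -1.03721665,  0.33265571]), 'tvec': array([-0.32577911,  0.33265632,  1.1548393 ]), 'shot': 1}
jar [([0.4267, -0.1907, 0.0626], 0.79)]
jar_mouth [([0.427, -0.1879, 0.0618], 0.69)]
lid_a_mid [(
[... 641 characters left out ...]
, 0.0698], 0.54)]
honey [([0.5359, -0.0657, 0.0991], 0.88)]
bar [([0.5518, -0.3314, 0.0169], 0.6)]
wrist {'camera_matrix': array([[296.630013  ,   0.        , 256.64658929],
       [  0.        , 296.630013  , 186.34033608],
       [  0.        ,   0.        ,   1.        ]]), 'mount': array([[-4.25826466e-04, -9.52711866e-01, -3.03874842e-01,
         7.90433102e-02],
       [ 9.99999830e-01, -2.84859027e-04, -5.08228380e-04,
        -4.68949115e-04],
       [ 3.97633717e-04, -3.03875006e-01,  9.52711825e-01,
        -1.19544063e-01],
       [ 0.00000000e+00,  0.00000000e+00,  0.00000000e+00,
         1.00000000e+00]]), 'shot': 3}
jar []
jar_mouth []
lid_a_mid []
tin []
honey []
bar []
1.05
```

View images.

View pics/side0.png

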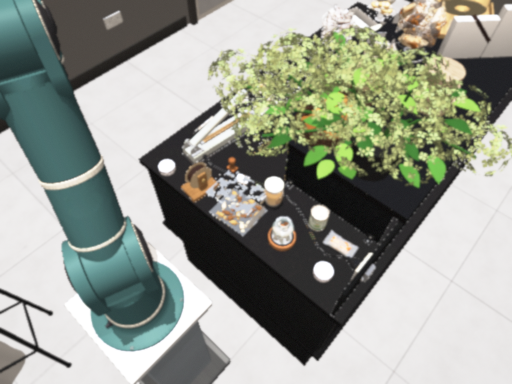

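View pics/top0.png

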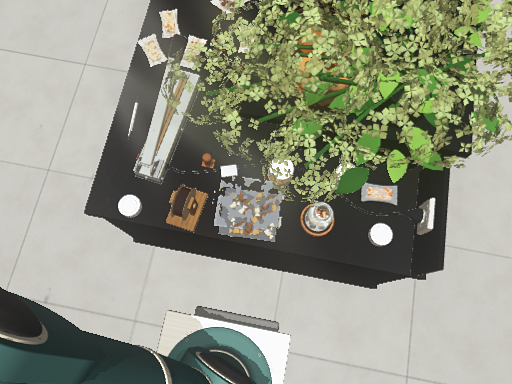

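View pics/wrist0.png

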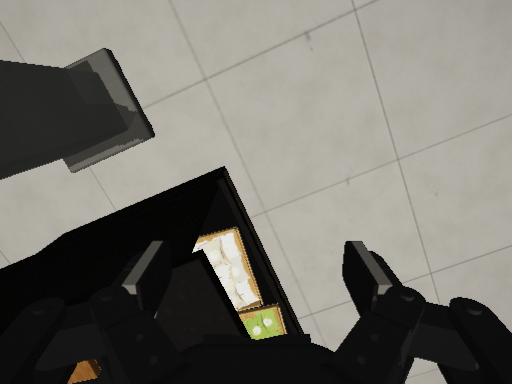

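```bash
cat > h.py <<'E'
import numpy as np, cv2
from scipy.spatial.transform import Rotation as R
from cell import ctrl, viewer
def PT(K,rv,tv): return K@np.c_[cv2.Rodrigues(rv)[0],tv]
def wristP(c,s):
    q=s['ee_rot'];T=np.eye(4);T[:3,:3]=R.from_quat([q[1],q[2],q[3],q[0]]).as_matrix();T[:3,3]=s['tool_pos']
    M=np.linalg.inv(T@c['mount']);return c['camera_matrix']@M[:3]
def tri(P1,u1,P2,u2):
    X=cv2.triangulatePoints(P1,P2,np.array(u1,float).reshape(2,1),np.array(u2,float).reshape(2,1))[:,0];return X[:3]/X[3]
def onplane(P,u,z):
    A=P[:,[0,1,3]].copy();A[:,2]+=P[:,2]*z
    r=np.linalg.solve(A,np.array([u[0],u[1],1.]));return r[:2]/r[2]
def proj(P,X):
    v=P@np.r_[X,1];return v[:2]/v[2]
def tool(s):
    q=s['ee_rot'];return s['tool_pos'],R.from_quat([q[1],q[2],q[3],q[0]]).as_matrix()
E
python3 - <<'E'
from h import *
s=viewer.camera('side');t=viewer.camera('top')
Ps=PT(s['camera_matrix'],s['rvec'],s['tvec']);Pt=PT(t['camera_matrix'],t['rvec'],t['tvec'])
def show(P,im,z0):pass
for n,us,ut in [('lidL',(166.5,167),(129.5,206)),('lidR',(323.5,271),(381,234)),('jar',(282,235),(319,218))]:
    print(n,tri(Ps,us,Pt,ut),onplane(Ps,us,.015),onplane(Pt,ut,.02))
for n,c,x0,y0 in [('s',s,130,130),('t',t,90,150)]:
    w=c['img'][y0:y0+160,x0:x0+(250 if n=='s' else 350)][:,:,::-1]
    cv2.imwrite(f'pics/{n}z.png',cv2.resize(w,None,fx=800/w.shape[1],fy=800/w.shape[1],interpolation=cv2.INTER_CUBIC))
E
```

```text
lidL [0.39074329 0.31918199 0.00901352] [0.39026369 0.31367897] [0.38690014 0.3163985 ]
lidR [ 0.44322175 -0.34969551  0.01218533] [ 0.4425928  -0.35036093] [ 0.44080219 -0.3472329 ]
jar [ 0.44997788 -0.18087068  0.02545618] [ 0.4544131  -0.17755706] [ 0.45178561 -0.18178089]
```

```bash
ls pics
```

```text
side0.png
sz.png
top0.png
tz.png
wrist0.png
```

View pics/sz.png

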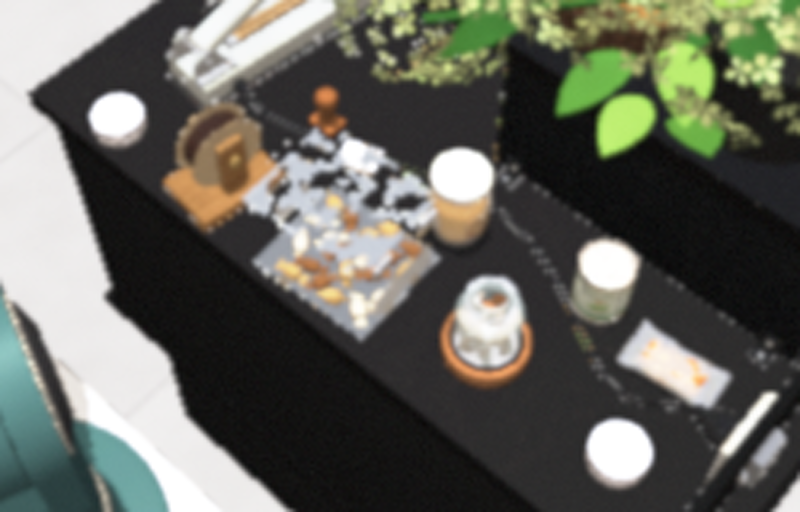

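View pics/tz.png

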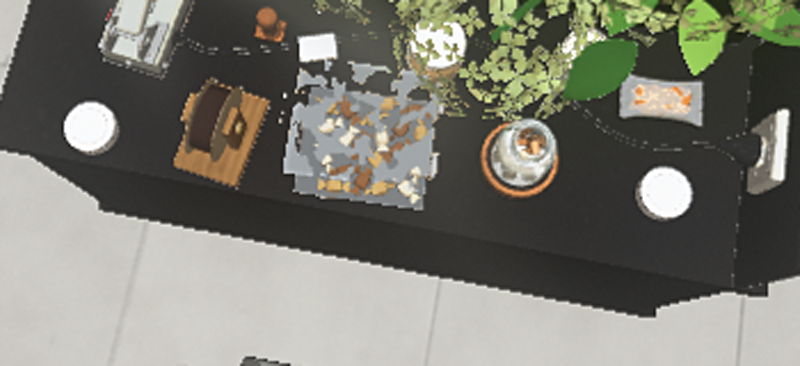

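Run:
```python
from h import *
s=viewer.camera('side');t=viewer.camera('top')
Ps=PT(s['camera_matrix'],s['rvec'],s['tvec']);Pt=PT(t['camera_matrix'],t['rvec'],t['tvec'])
S=lambda a,b:(130+a/3.2,130+b/3.2)
T=lambda a,b:(90+a/2.286,150+b/2.286)
def d(n,us,ut):
    X=tri(Ps,us,Pt,ut);print(n,X.round(4),'res',(proj(Ps,X)-us).round(1),(proj(Pt,X)-ut).round(1))
d('L',S(118,115),T(91,127));d('R',S(620,448),T(664,192));d('mouth',S(493,298),T(531,143))
d('napkin top',S(222,110),T(213,84))
for a in [(590,80),(627,125),(695,135),(685,75)]:
  for b in [(605,65),(705,40)]: d((a,b),S(*a),T(*b))
print(onplane(Ps,S(493,298),.115),onplane(Pt,T(531,143),.115), onplane(Pt,T(91,127),.024),onplane(Ps,S(118,115),.024),onplane(Pt,T(664,192),.024),onplane(Ps,S(620,448),.024))
print(onplane(Ps,S(485,340),.023),onplane(Pt,T(519,158),.023))
```

```text
L [0.3907 0.3155 0.0181] res [-0.7  0.2] [ 0.6 -0.7]
R [ 0.4435 -0.3482  0.0152] res [-0.7  0.3] [ 0.5 -0.6]
mouth [ 0.4498 -0.1793  0.096 ] res [-0.7  0.3] [ 0.5 -0.6]
napkin top [0.4404 0.1734 0.1027] res [ 1.4 -0.5] [-1.1  1.4]
((590, 80), (605, 65)) [ 0.462  -0.2004  0.4049] res [-11.5   4.8] [ 10.3 -11.1]
((590, 80), (705, 40)) [ 0.4448 -0.2384  0.4689] res [ 0.7 -0.4] [-0.6  0.8]
((627, 125), (605, 65)) [ 0.4934 -0.2185  0.3332] res [-13.2   5.3] [ 11.8 -12.2]
((627, 125), (705, 40)) [ 0.4735 -0.2585  0.4064] res [-0.4  0.3] [ 0.3 -0.5]
((695, 135), (605, 65)) [ 0.522  -0.2419  0.3056] res [-22.3   6.9] [ 21.2 -18.6]
((695, 135), (705, 40)) [ 0.5089 -0.2818  0.3647] res [-8.3  4.3] [ 7.  -8.3]
((685, 75), (605, 65)) [ 0.4898 -0.227   0.3982] res [-25.8   7.3] [ 25.9 -21.6]
((685, 75), (705, 40)) [ 0.4837 -0.2638  0.4388] res [-11.8   5.8] [ 10.6 -11.9]
[ 0.44233884 -0.18619623] [ 0.44294154 -0.17585325] [0.38746661 0.31458873] [0.39067044 0.30979926] [ 0.43960326 -0.34475309] [ 0.44155681 -0.35029849]
[ 0.44613124 -0.18176868] [ 0.44707041 -0.17677838]
```

Run:
```python
import cv2
a=cv2.imread('pics/side0.png')[20:220,200:512];b=cv2.imread('pics/top0.png')[0:220,190:512]
cv2.imwrite('pics/ps.png',cv2.resize(a,None,fx=2.5,fy=2.5,interpolation=cv2.INTER_CUBIC))
cv2.imwrite('pics/pt.png',cv2.resize(b,None,fx=2.4,fy=2.4,interpolation=cv2.INTER_CUBIC))
```

```text
(no output)
```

View pics/ps.png

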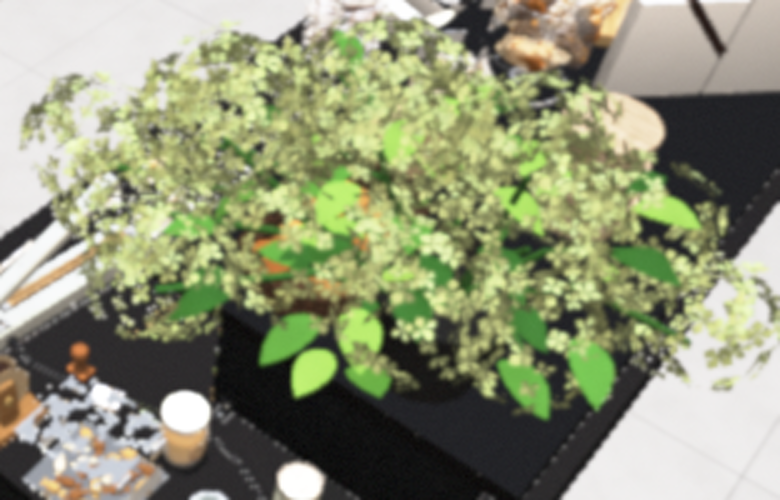

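View pics/pt.png

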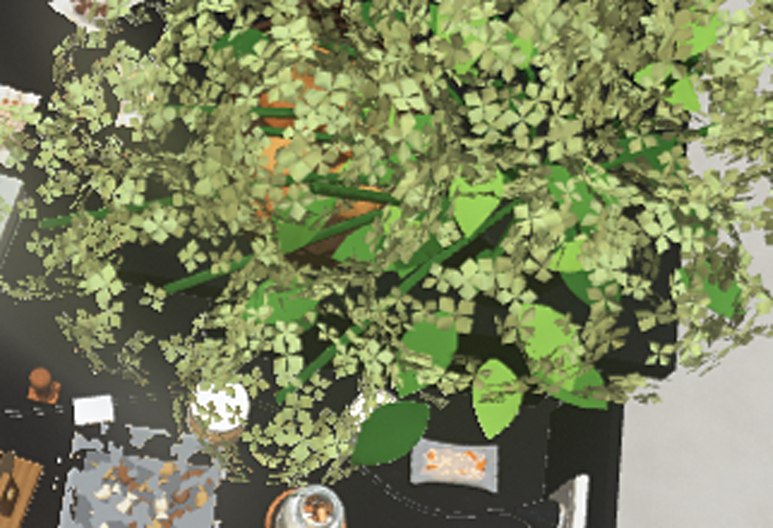

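Run:
```python
from h import *
s=viewer.camera('side');t=viewer.camera('top')
Ps=PT(s['camera_matrix'],s['rvec'],s['tvec']);Pt=PT(t['camera_matrix'],t['rvec'],t['tvec'])
print('cams',-cv2.Rodrigues(s['rvec'])[0].T@s['tvec'],-cv2.Rodrigues(t['rvec'])[0].T@t['tvec'])
S=lambda a,b:(200+a/2.5,20+b/2.5)
T=lambda a,b:(190+a/2.4,b/2.4)
for a in [(314,372),(360,330),(290,338),(368,380),(195,300),(340,205),(525,388),(590,375),(320,250)]:
  for b in [(495,398),(550,335),(390,432),(430,350),(478,205),(310,90),(300,220)]:
    X=tri(Ps,S(*a),Pt,T(*b));e=np.abs(proj(Ps,X)-S(*a)).max()
    if e<5: print(a,b,X.round(3),round(e,1))
```

```text
cams [-0.07869269 -0.50948044  1.13343867] [ 0.18127617 -0.04782803  1.10494767]
(314, 372) (495, 398) [ 0.478 -0.256  0.401] 0.3
(314, 372) (430, 350) [ 0.548 -0.224  0.31 ] 0.1
(314, 372) (300, 220) [ 0.828 -0.112 -0.027] 4.4
(360, 330) (550, 335) [ 0.512 -0.275  0.449] 0.0
(290, 338) (495, 398) [ 0.452 -0.238  0.461] 0.2
(290, 338) (430, 350) [ 0.513 -0.207  0.384] 0.4
(290, 338) (300, 220) [ 0.743 -0.103  0.119] 4.7
(368, 380) (550, 335) [ 0.537 -0.295  0.378] 3.8
(368, 380) (300, 220) [ 0.941 -0.133 -0.167] 3.1
(195, 300) (390, 432) [ 0.402 -0.164  0.497] 0.2
(340, 205) (478, 205) [ 0.563 -0.199  0.517] 1.2
(340, 205) (310, 90) [ 0.795 -0.088  0.296] 0.8
(320, 250) (550, 335) [ 0.46  -0.239  0.56 ] 2.1
```

```bash
cat > go.py <<'E'
import sys
from h import *
# usage: go.py x y z [dyawtoolz]
s=ctrl.state();p,M=tool(s)
t=np.array([float(a) for a in sys.argv[1:4]])
print('shift tool',(M.T@(t-p)).round(4),'tilt fix? tool z',M[:,2].round(4),'q',s['q'].round(3),'t',s['t'])
E
python3 go.py .389 .314 .2
```

```text
shift tool [-0.2343 -0.1834  0.0533] tilt fix? tool z [ 0.e+00 -1.e-04 -1.e+00] q [-1.209  0.417 -0.01   1.614  0.005  1.111 -0.053] t 1.35
```

Request:
{"name": "apply_moves", "arguments": {"plan": [[[-0.234,-0.183,0.053,0,0,-0.9,0.0854],[-0.234,-0.183,0.053,0,0,-0.9,0.0854],[-0.234,-0.183,0.053,0,0,-0.9,0.0854],[-0.234,-0.183,0.053,0,0,-0.9,0.0854],[-0.234,-0.183,0.053,0,0,-0.9,0.0854],[-0.234,-0.183,0.053,0,0,-0.9,0.0854],[-0.234,-0.183,0.053,0,0,-0.9,0.0854],[-0.234,-0.183,0.053,0,0,-0.9,0.0854],[-0.234,-0.183,0.053,0,0,-0.9,0.0854],[-0.234,-0.183,0.053,0,0,-0.9,0.0854]]]}}

```text
t: 2.18
tool_pos: [0.3896, 0.3131, 0.2002]
ee_rot: [-0.0, -0.244, 0.97, -0.0]
wrist_force: [-1.0, 0.9, 0.8]
gripper_width: 0.0857
```

Run:
```python
from h import *
s=ctrl.state();c=viewer.camera('wrist');P=wristP(c,s)
print(s['t'],s['q'].round(3),s['tool_pos'],s['gripper_width'],s['joint_vel'].round(3))
cv2.imwrite('pics/w1.png',c['img'][:,:,::-1]);np.save('P1.npy',P)
print([(d['xyz'],d['confidence']) for d in viewer.boxes_of('lid_a_mid',c)])
print(proj(P,[.389,.314,.024]))
```

```text
2.1833 [-0.696  0.259 -0.049  1.972  0.016  0.911  1.311] [0.389646   0.31310201 0.20024734] 0.08566081844083252 [-0.041  0.005 -0.027 -0.02  -0.006  0.003 -0.048]
[]
[257.19800255 172.08249685]
```

View pics/w1.png

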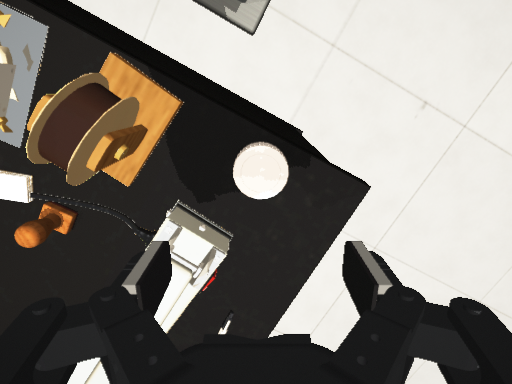

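```bash
python3 - <<'E'
from h import *
P=np.load('P1.npy')
im=cv2.imread('pics/w1.png');g=(im.min(2)>170).astype(np.uint8)[120:225,210:310]
n,l,st,ce=cv2.connectedComponentsWithStats(g);print(st,ce+[210,120])
for u in [(261,171)]:
    print(onplane(P,u,.024))
E
python3 go.py .391 .314 .1
```

```text
[[   0    0  100  105 7884]
 [  74    0   26   23  258]
 [  23   24   55   55 2358]] [[257.90753425 173.59145104]
 [301.5        126.84496124]
 [260.22900763 171.61959288]]
[0.38613327 0.31690326]
shift tool [-0.0015 -0.0021  0.1005] tilt fix? tool z [ 2.e-04  4.e-04 -1.e+00] q [-0.699  0.259 -0.05   1.971  0.016  0.912  1.309] t 2.2833
```

```bash
python3 go.py .387 .3165 .10
```

```text
shift tool [0.0008 0.002  0.1005] tilt fix? tool z [ 2.e-04  4.e-04 -1.e+00] q [-0.699  0.259 -0.05   1.971  0.016  0.912  1.309] t 2.2833
```

Request:
{"name": "apply_moves", "arguments": {"plan": [[[0.001,0.002,0.04,0,0,0,0.0854],[0.001,0.002,0.08,0,0,0,0.0854],[0.001,0.002,0.1,0,0,0,0.0854],[0.001,0.002,0.1,0,0,0,0.0854]]]}}

```text
t: 2.62
tool_pos: [0.3847, 0.3156, 0.0967]
ee_rot: [-0.003, -0.246, 0.969, -0.001]
wrist_force: [-0.4, 0.3, -0.6]
gripper_width: 0.0858
```

Run:
```python
from h import *
s=ctrl.state();c=viewer.camera('wrist');P=wristP(c,s)
cv2.imwrite('pics/w2.png',c['img'][:,:,::-1]);np.save('P2.npy',P)
im=c['img'];g=(im.min(2)>170).astype(np.uint8)
n,l,st,ce=cv2.connectedComponentsWithStats(g)
for i in range(1,n):
    if st[i,4]>800: print(st[i],ce[i])
```

```text
[   58     0   454   333 67725] [374.44494647 112.38126246]
[ 216  175   81   77 4804] [255.68068276 213.95836803]
```

View pics/w2.png

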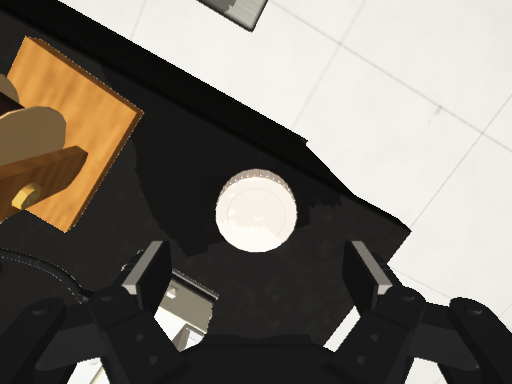

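```bash
python3 - <<'E'
from h import *
P1=np.load('P1.npy');P2=np.load('P2.npy')
print(tri(P1,(260.5,172.3),P2,(256,214.3)),onplane(P2,(256,214.3),.024))
E
python3 go.py .387 .317 .025
```

```text
[0.38886577 0.31788882 0.0184289 ] [0.38680059 0.31680465]
shift tool [-0.0018  0.0002  0.0741] tilt fix? tool z [-0.0027 -0.0021 -1.    ] q [-0.708  0.414 -0.048  2.042  0.03   0.69   1.293] t 2.6667
```

Request:
{"name": "apply_moves", "arguments": {"plan": [[[0,0,0.035,0,0,0,0.0854],[0,0,0.06,0,0,0,0.0854],[0,0,0.074,0,0,0,0.0854],[0,0,0.074,0,0,0,0.0854],[0,0,0.074,0,0,0,0.05],[0,0,0.074,0,0,0,0.05],[0,0,0.074,0,0,0,0.05],[0,0,0.074,0,0,0,0.05],[0,0,0.074,0,0,0,0.05],[0,0,0.074,0,0,0,0.05]]]}}

```text
t: 3.5
tool_pos: [0.3879, 0.3168, 0.0284]
ee_rot: [0.001, -0.246, 0.969, 0.001]
wrist_force: [-3.0, -0.7, 13.7]
gripper_width: 0.0562
```

Run:
```python
from h import *
s=ctrl.state();c=viewer.camera('wrist')
cv2.imwrite('pics/w3.png',c['img'][:,:,::-1]);print(s)
```

```text
{'t': 3.5, 'q': array([-0.71220459,  0.54398009, -0.04115759,  2.06208462,  0.04190182,
        0.53316364,  1.28358806]), 'joint_vel': array([-0.00083859, -0.00144954, -0.00054241, -0.00016143, -0.00095788,
        0.00019576,  0.00130485]), 'joint_torque': array([ 5.86109105e-01, -7.34027410e+01,  8.71137511e-01, -2.34805423e+01,
        1.82887525e-01, -8.54535140e-01,  2.21294432e-02]), 'tool_pos': array([0.38785997, 0.31681973, 0.02844294]), 'ee_rot': array([ 1.36990511e-03, -2.45583272e-01,  9.69374241e-01,  7.49430716e-04]), 'wrist_force': array([-2.98010798, -0.67722945, 13.66292246]), 'torque': array([-0.28831874,  0.59279841, -0.07660739]), 'gripper_width': 0.05620494353724402}
```

View pics/w3.png

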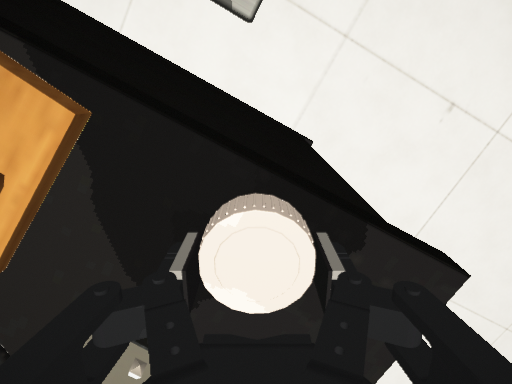

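Request:
{"name": "apply_moves", "arguments": {"plan": [[[0,0,-0.02,0,0,0,0.05],[0,0,-0.06,0,0,0,0.05],[0,0,-0.1,0,0,0,0.05],[0,0,-0.14,0,0,0,0.05],[0,0,-0.17,0,0,0,0.05],[0,0,-0.17,0,0,0,0.05]]]}}

```text
t: 4.05
tool_pos: [0.389, 0.3176, 0.2038]
ee_rot: [0.005, -0.245, 0.969, 0.002]
wrist_force: [1.0, 1.2, 0.4]
gripper_width: 0.0562
```

```bash
python3 go.py .43 -.07 .2
```

```text
shift tool [ 0.1484 -0.3604  0.0014] tilt fix? tool z [ 0.0079  0.0069 -0.9999] q [-0.701  0.253 -0.052  1.97   0.017  0.908  1.305] t 4.05
```

Request:
{"name": "apply_moves", "arguments": {"plan": [[[0.148,-0.36,-0.005,0,0,0,0.05],[0.148,-0.36,-0.005,0,0,0,0.05],[0.148,-0.36,-0.005,0,0,0,0.05],[0.148,-0.36,-0.005,0,0,0,0.05],[0.148,-0.36,-0.005,0,0,0,0.05],[0.148,-0.36,-0.005,0,0,0,0.05],[0.148,-0.36,-0.005,0,0,0,0.05],[0.148,-0.36,-0.005,0,0,0,0.05],[0.148,-0.36,-0.005,0,0,0,0.05],[0.148,-0.36,-0.005,0,0,0,0.05]]]}}

```text
t: 4.88
tool_pos: [0.4283, -0.0764, 0.203]
ee_rot: [0.001, -0.243, 0.97, -0.001]
wrist_force: [-0.2, -0.7, 0.2]
gripper_width: 0.0558
```

Run:
```python
from h import *
ctrl.state()
viewer.camera('wrist')
s=ctrl.state();c=viewer.camera('wrist');P=wristP(c,s);np.save('P3.npy',P)
cv2.imwrite('pics/w4.png',c['img'][:,:,::-1]);print(s['t'],s['tool_pos'],s['q'].round(3),s['joint_vel'].round(3),s['wrist_force'])
cv2.imwrite('pics/s4.png',viewer.camera('side')['img'][:,:,::-1])
print(proj(P,[.4465,-.178,.108]))
```

```text
4.9333 [ 0.42850061 -0.07662188  0.2028504 ] [-0.139  0.139  0.265  2.124 -0.046  0.881  2.214] [-0.056 -0.009 -0.061  0.019  0.004 -0.004 -0.115] [-0.13874108 -2.7621228  -0.62098075]
[123.25229524 158.67654574]
```

View pics/w4.png

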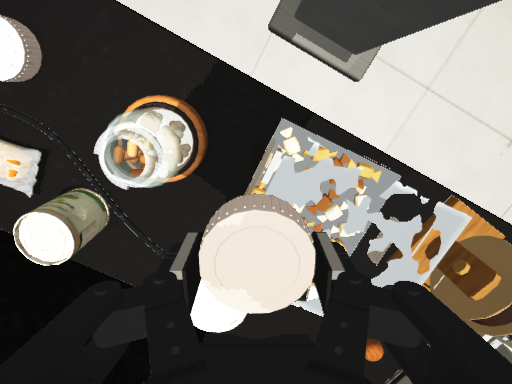

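View pics/s4.png

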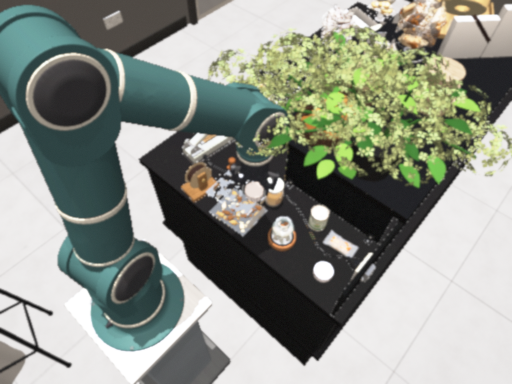

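Run:
```python
import cv2
a=cv2.imread('pics/w4.png')[80:210,70:230]
cv2.imwrite('pics/w4z.png',cv2.resize(a,None,fx=5,fy=4.5,interpolation=cv2.INTER_CUBIC))
```

```text
(no output)
```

View pics/w4z.png

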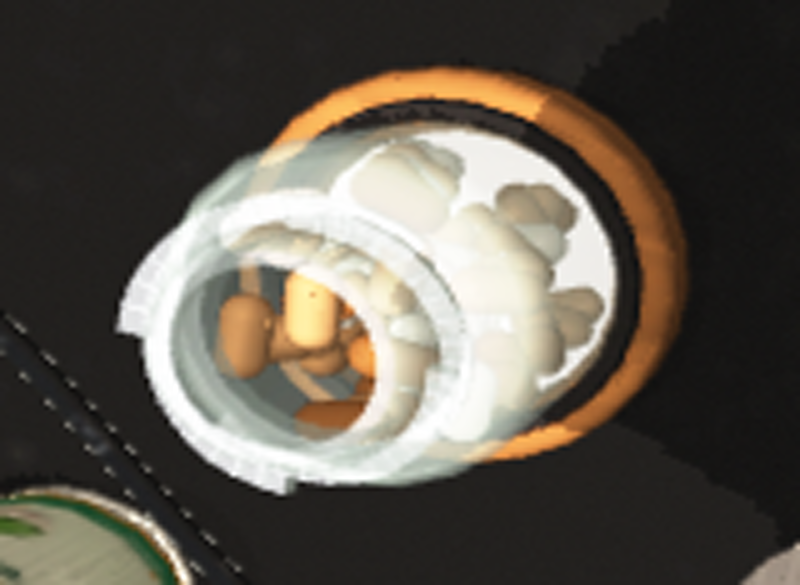

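```bash
python3 go.py .455 -.13 .2
```

```text
shift tool [ 0.004  -0.0635  0.0024] tilt fix? tool z [ 1.8e-03  3.0e-04 -1.0e+00] q [-0.143  0.138  0.26   2.126 -0.047  0.881  2.208] t 5.0333
```

Request:
{"name": "apply_moves", "arguments": {"plan": [[[0.004,-0.03,0.0,0,0,0,0.05],[0.004,-0.06,0.0,0,0,0,0.05],[0.004,-0.063,0.0,0,0,0,0.05],[0.004,-0.063,0.0,0,0,0,0.05]]]}}

```text
t: 5.37
tool_pos: [0.4553, -0.1287, 0.2019]
ee_rot: [0.0, -0.245, 0.969, -0.0]
wrist_force: [-1.2, 0.5, -0.8]
gripper_width: 0.0559
```

Run:
```python
from h import *
viewer.camera('wrist')
s=ctrl.state();c=viewer.camera('wrist');P=wristP(c,s);np.save('P4.npy',P)
print(s['t'],s['tool_pos'],s['q'].round(3),s['joint_vel'].round(3),s['wrist_force'],s['joint_torque'].round(2))
a=c['img'][:,:,::-1][90:220,130:290]
cv2.imwrite('pics/w5z.png',cv2.resize(a,None,fx=5,fy=4.5,interpolation=cv2.INTER_CUBIC))
print(proj(P,[.4455,-.176,.108]))
```

```text
5.4167 [ 0.45485842 -0.1277258   0.20167083] [-0.058  0.212  0.301  2.043 -0.08   0.897  2.354] [-0.015 -0.01  -0.013  0.019  0.001 -0.002 -0.007] [-0.11819173  0.41041085 -0.21635049] [ 2.040e+00 -5.648e+01  4.570e+00 -3.938e+01  4.000e-02 -7.000e-02
  3.800e-01]
[204.03114521 160.04774262]
```

View pics/w5z.png

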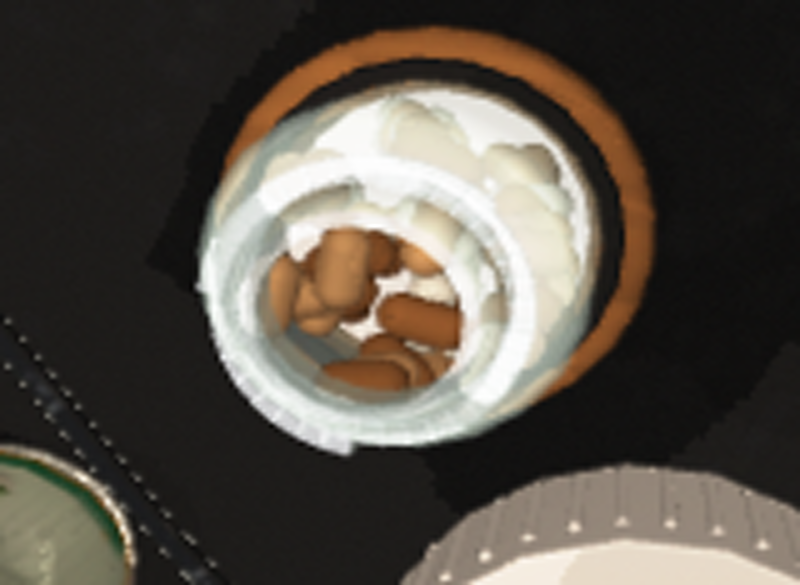

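Run:
```python
from h import *
P3=np.load('P3.npy');P4=np.load('P4.npy')
u3=(126.6,158.2);u4=(201.6,157.6)
print(tri(P3,u3,P4,u4))
for z in(.1,.108,.115): print(z,onplane(P3,u3,z),onplane(P4,u4,z))
# project candidate circles onto zoomed view
ims=[('w4',70,80,P3)]
c=[.4455,-.176]
for (f,x0,y0,P) in [('w4z',70,80,P3),('w5z',130,90,P4)]:
  im=cv2.imread(f'pics/{f}.png')
  for z,r,col,cc in [(.108,.018,(0,0,255),(.4462,-.1765)),(.023,.045,(0,255,0),(.4462,-.1765))]:
    pts=[((proj(P,[cc[0]+r*np.cos(a),cc[1]+r*np.sin(a),z])-[x0,y0])*[5,4.5]) for a in np.linspace(0,6.3,60)]
    cv2.polylines(im,[np.int32(pts)],True,col,1)
  cv2.imwrite(f'pics/{f}o.png',im)
```

```text
[ 0.44757486 -0.17855176  0.09998952]
0.1 [ 0.44823983 -0.17829237] [ 0.44692888 -0.17885627]
0.108 [ 0.44499865 -0.17594677] [ 0.44469202 -0.17834823]
0.115 [ 0.44216261 -0.17389438] [ 0.44273476 -0.17790369]
```

View pics/w4zo.png

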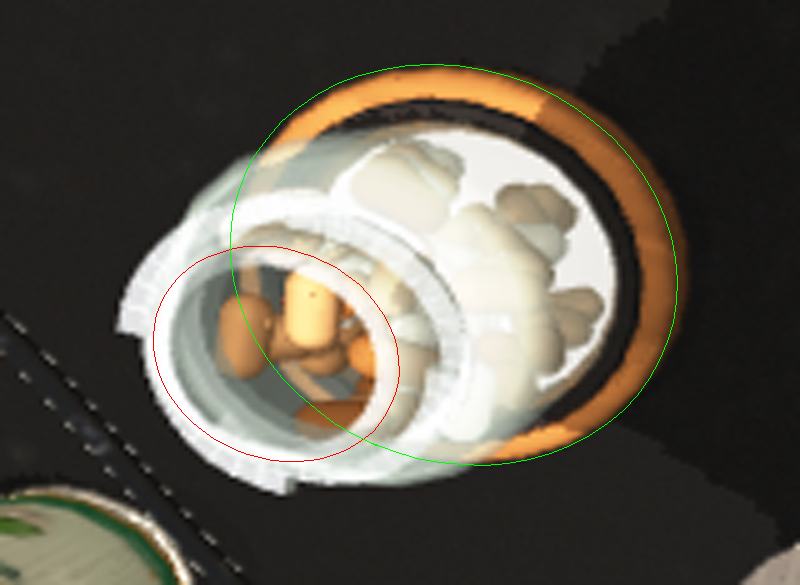

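View pics/w5zo.png

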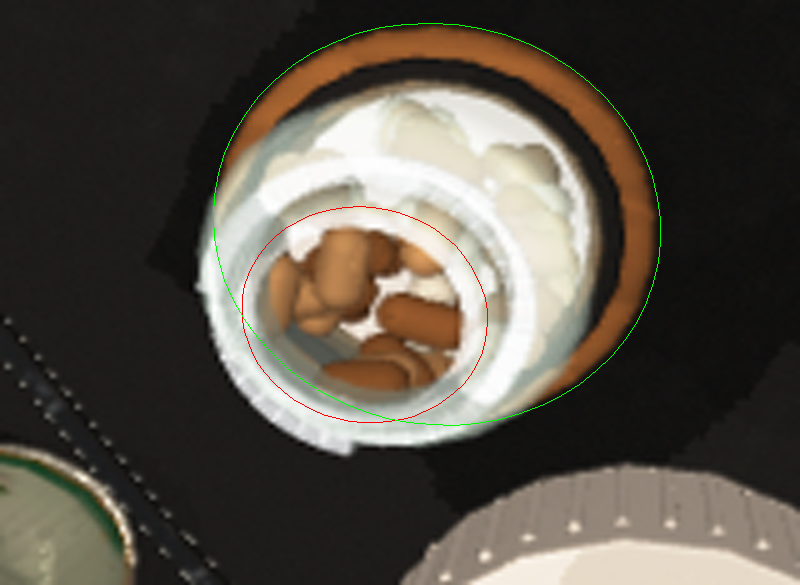

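```bash
python3 go.py .446 -.177 .14
```

```text
shift tool [ 0.0314 -0.0396  0.0616] tilt fix? tool z [ 1.e-04  5.e-04 -1.e+00] q [-0.058  0.212  0.3    2.044 -0.08   0.897  2.354] t 5.4667
```

Request:
{"name": "apply_moves", "arguments": {"plan": [[[0.016,-0.02,0.0,0,0,0,0.05],[0.0314,-0.0396,0.01,0,0,0,0.05],[0.0314,-0.0396,0.03,0,0,0,0.05],[0.0314,-0.0396,0.05,0,0,0,0.05],[0.0314,-0.0396,0.06,0,0,0,0.05],[0.0314,-0.0396,0.06,0,0,0,0.05],[0.0314,-0.0396,0.06,0,0,0,0.05]]]}}

```text
t: 6.05
tool_pos: [0.446, -0.1775, 0.1417]
ee_rot: [-0.0, -0.246, 0.969, 0.0]
wrist_force: [0.2, -0.3, 0.2]
gripper_width: 0.0559
```

```bash
python3 go.py .446 -.177 .125
python3 - <<'E'
from h import *
s=ctrl.state();print(s['tool_pos'],s['wrist_force'],s['joint_torque'].round(2))
c=viewer.camera('wrist');cv2.imwrite('pics/w6.png',c['img'][:,:,::-1])
c=viewer.camera('side');cv2.imwrite('pics/s6.png',cv2.resize(c['img'][150:290,180:380,::-1],None,fx=4,fy=4,interpolation=cv2.INTER_CUBIC))
E
```

```text
shift tool [-0.0002  0.0004  0.0167] tilt fix? tool z [-5.e-04  3.e-04 -1.e+00] q [ 0.044  0.323  0.316  2.074 -0.143  0.765  2.516] t 6.05
[ 0.44602919 -0.17747779  0.14166783] [ 0.24487475 -0.27430487  0.20910653] [  0.18 -61.43   4.51 -31.99  -0.13  -0.3    0.09]
```

View pics/w6.png

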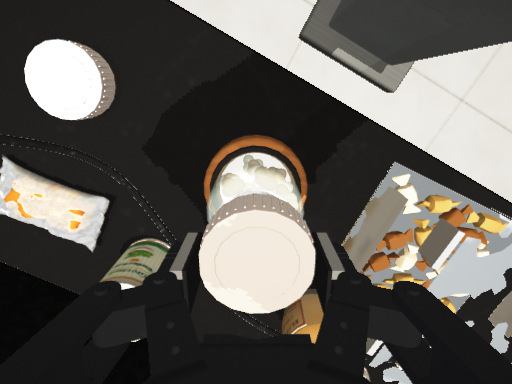

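View pics/s6.png

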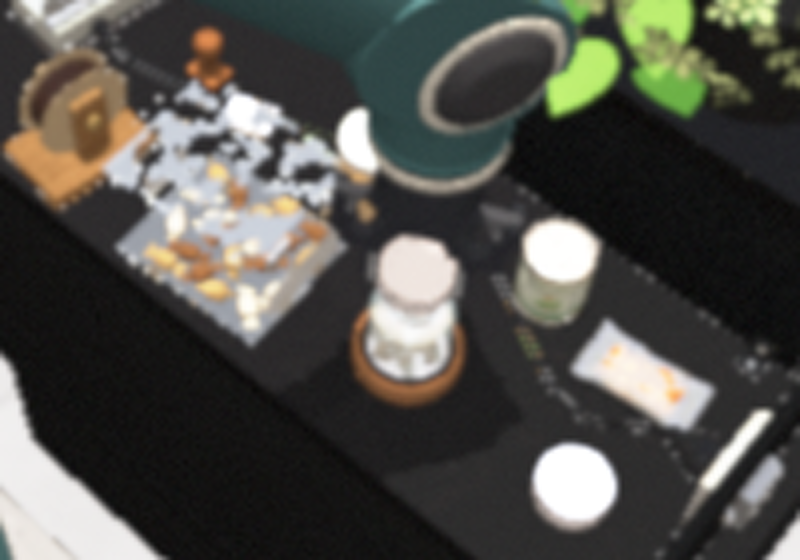

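Request:
{"name": "apply_moves", "arguments": {"plan": [[[0,0,0.003,0,0,0,0.05],[0,0,0.006,0,0,0,0.05],[0,0,0.009,0,0,0,0.05],[0,0,0.012,0,0,0,0.05],[0,0,0.012,0,0,0,0.05]]]}}

```text
t: 6.57
tool_pos: [0.4457, -0.1783, 0.1288]
ee_rot: [-0.0, -0.246, 0.969, 0.0]
wrist_force: [0.4, -0.9, -0.1]
gripper_width: 0.056
```

Request:
{"name": "apply_moves", "arguments": {"plan": [[[0,0,0.003,0,0,0,0.05],[0,0,0.006,0,0,0,0.05],[0,0,0.006,0,0,0,0.05]]]}}

```text
t: 6.82
tool_pos: [0.4457, -0.1783, 0.1228]
ee_rot: [-0.0, -0.246, 0.969, 0.0]
wrist_force: [-0.1, 0.4, -0.2]
gripper_width: 0.056
```

Request:
{"name": "apply_moves", "arguments": {"plan": [[[0,0,0.0015,0,0,0,0.05],[0,0,0.003,0,0,0,0.05],[0,0,0.004,0,0,0,0.05],[0,0,0.004,0,0,0,0.05]]]}}

```text
t: 7.15
tool_pos: [0.447, -0.1788, 0.1211]
ee_rot: [0.001, -0.245, 0.969, -0.0]
wrist_force: [-8.6, 3.4, 40.9]
gripper_width: 0.0561
```

Request:
{"name": "apply_moves", "arguments": {"plan": [[[0,0,-0.0015,0,0,0.06,0.05],[0,0,-0.001,0,0,0.16,0.05],[0,0,-0.0005,0,0,0.26,0.05],[0,0,0.0,0,0,0.36,0.05],[0,0,0.0005,0,0,0.46,0.05],[0,0,0.0005,0,0,0.46,0.05]]]}}

```text
t: 7.65
tool_pos: [0.4467, -0.1786, 0.1194]
ee_rot: [0.001, -0.015, 1.0, -0.0]
wrist_force: [-0.2, 0.0, 10.7]
gripper_width: 0.0559
```

Run:
```python
from h import *
s=ctrl.state();p,M=tool(s);print(p,s['wrist_force'],s['torque'],np.degrees(np.arctan2(M[1,0],M[0,0])),s['q'].round(3))
```

```text
[ 0.44671575 -0.17856761  0.11939239] [-0.17572246  0.02241401 10.66830976] [ 0.03816547  0.05756886 -0.1203448 ] -178.3228649652036 [-0.032  0.374  0.411  2.089 -0.224  0.718  2.124]
```

Request:
{"name": "apply_moves", "arguments": {"plan": [[[0,0,0.0005,0,0,0.1,0.05],[0,0,0.001,0,0,0.2,0.05],[0,0,0.0015,0,0,0.3,0.05],[0,0,0.002,0,0,0.4,0.05],[0,0,0.002,0,0,0.4,0.05]]]}}

```text
t: 8.07
tool_pos: [0.4467, -0.1781, 0.1174]
ee_rot: [0.001, 0.184, 0.983, 0.0]
wrist_force: [0.0, 3.2, 13.7]
gripper_width: 0.0559
```

Run:
```python
from h import *
s=ctrl.state();p,M=tool(s);print(p,s['wrist_force'],s['torque'],np.degrees(np.arctan2(M[1,0],M[0,0])),s['q'].round(3))
```

```text
[ 0.44672643 -0.17813526  0.11739169] [1.00163528e-02 3.20782595e+00 1.36636748e+01] [ 0.68858358  0.16476433 -0.22543997] 158.7755716510735 [-0.108  0.392  0.503  2.093 -0.283  0.721  1.779]
```

Request:
{"name": "apply_moves", "arguments": {"plan": [[[0,0,0.0005,0,0,0.1,0.05],[0,0,0.001,0,0,0.2,0.05],[0,0,0.0015,0,0,0.3,0.05],[0,0,0.0015,0,0,0.3,0.05]]]}}

```text
t: 8.4
tool_pos: [0.4472, -0.1777, 0.1164]
ee_rot: [0.001, 0.329, 0.944, 0.001]
wrist_force: [-2.4, 10.0, 25.3]
gripper_width: 0.056
```

Run:
```python
from h import *
s=ctrl.state();p,M=tool(s);print(p,s['wrist_force'],s['torque'],np.degrees(np.arctan2(M[1,0],M[0,0])),s['q'].round(3))
```

```text
[ 0.44722586 -0.1776713   0.11642131] [-2.42241201 10.0122871  25.27517725] [ 1.85118189  0.37347772 -0.19276418] 141.62422096567877 [-0.165  0.407  0.573  2.094 -0.332  0.726  1.524]
```

Request:
{"name": "apply_moves", "arguments": {"plan": [[[0.0003,0.0005,-0.0005,0,0,0.1,0.05],[0.0003,0.0005,0.0,0,0,0.2,0.05],[0.0003,0.0005,0.0,0,0,0.2,0.05]]]}}

```text
t: 8.65
tool_pos: [0.4473, -0.1774, 0.1164]
ee_rot: [0.001, 0.421, 0.907, 0.001]
wrist_force: [-2.4, 7.2, 25.5]
gripper_width: 0.0559
```

Run:
```python
from h import *
s=ctrl.state();p,M=tool(s);print(p,s['wrist_force'],s['torque'],np.degrees(np.arctan2(M[1,0],M[0,0])),s['q'].round(3))
c=viewer.camera('wrist');cv2.imwrite('pics/w7.png',c['img'][:,:,::-1])
c=viewer.camera('side');cv2.imwrite('pics/s7.png',cv2.resize(c['img'][150:290,180:380,::-1],None,fx=4,fy=4,interpolation=cv2.INTER_CUBIC))
```

```text
[ 0.44728074 -0.17736897  0.11640837] [-2.44020888  7.22688578 25.52902817] [ 1.41569283  0.47415118 -0.15030388] 130.15973868344417 [-0.205  0.418  0.622  2.096 -0.364  0.731  1.353]
```

View pics/s7.png

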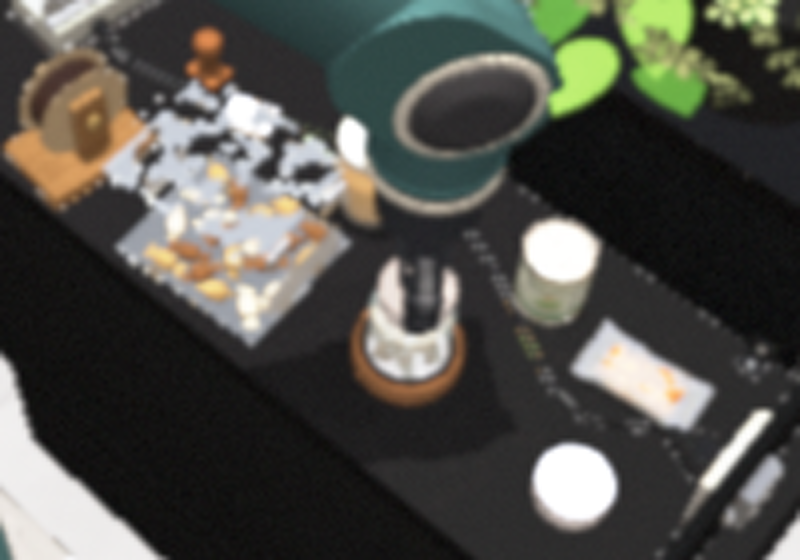

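View pics/w7.png

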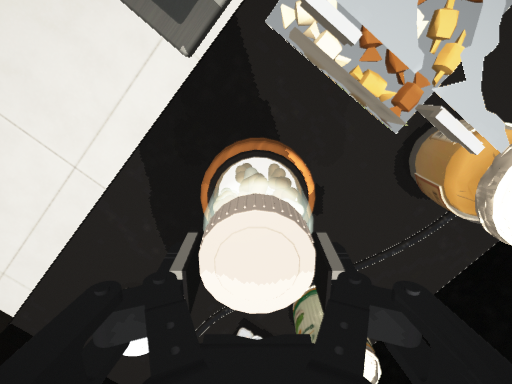

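Request:
{"name": "apply_moves", "arguments": {"plan": [[[0.0,0.0005,0.0,0,0,0.1,0.05],[0.0,0.0005,0.0,0,0,0.2,0.05],[0.0,0.0005,0.0,0,0,0.3,0.05],[0.0,0.0005,0.0,0,0,0.3,0.05]]]}}

```text
t: 9.08
tool_pos: [0.4478, -0.1776, 0.1163]
ee_rot: [0.001, 0.552, 0.834, 0.001]
wrist_force: [-0.3, 3.2, 20.7]
gripper_width: 0.0562
```

```bash
cat > st.py <<'E'
from h import *
s=ctrl.state();p,M=tool(s);print(s['t'],p,s['wrist_force'].round(1),s['torque'].round(2),np.degrees(np.arctan2(M[1,0],M[0,0])).round(1),s['q'].round(3),s['gripper_width'])
E
python3 st.py
```

```text
9.0833 [ 0.447757   -0.17755958  0.11631429] [-0.3  3.2 20.7] [ 0.57  0.1  -0.13] 113.0 [-0.263  0.438  0.697  2.097 -0.416  0.742  1.1  ] 0.05624574810293437
```

Run:
```python
from h import *
s=ctrl.state();print(s['joint_torque'].round(2))
for n,r in [('side',(slice(190,260),slice(250,320))),('top',(slice(180,250),slice(290,360)))]:
    c=viewer.camera(n);cv2.imwrite(f'pics/{n}8.png',cv2.resize(c['img'][r][:,:,::-1],None,fx=8,fy=8,interpolation=cv2.INTER_CUBIC))
c=viewer.camera('wrist');cv2.imwrite('pics/w8.png',cv2.resize(c['img'][130:330,150:370][:,:,::-1],None,fx=3,fy=3,interpolation=cv2.INTER_CUBIC))
```

```text
[-1.300e-01 -5.374e+01  1.168e+01 -2.480e+01 -2.000e-02 -6.400e-01
 -2.610e+00]
```

View pics/w8.png

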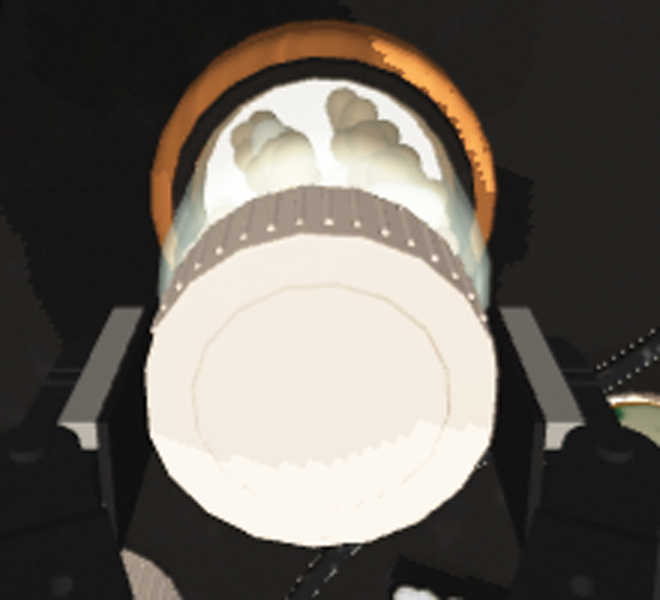

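View pics/side8.png

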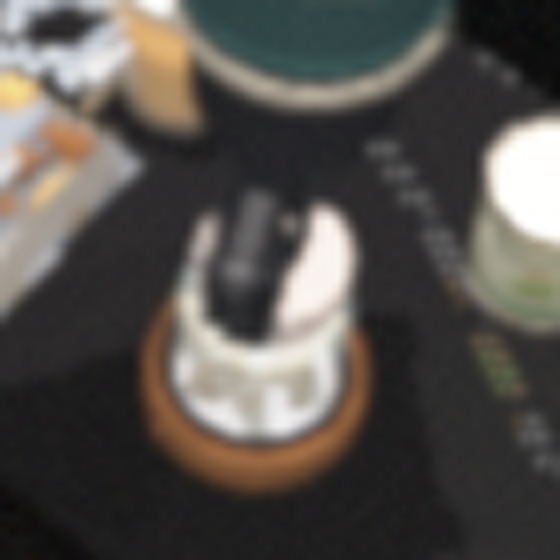

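Request:
{"name": "apply_moves", "arguments": {"plan": [[[0,0,-0.001,0,0,-0.1,0.0854],[0,0,-0.001,0,0,-0.1,0.0854],[0,0,-0.001,0,0,-0.1,0.0854],[0,0,-0.001,0,0,-0.1,0.0854],[0,0,-0.001,0,0,-0.1,0.0854],[0,0,-0.04,0,0,-0.1,0.0854],[0,0,-0.08,0,0,-0.1,0.0854],[0,0,-0.08,0,0,-0.1,0.0854],[0,0,-0.08,0,0,-0.1,0.0854]]]}}

```text
t: 9.98
tool_pos: [0.4473, -0.1775, 0.1969]
ee_rot: [0.001, 0.507, 0.862, 0.001]
wrist_force: [-0.5, 1.1, -1.2]
gripper_width: 0.0854
```

```bash
python3 st.py
python3 - <<'E'
from h import *
s=ctrl.state();c=viewer.camera('wrist');P=wristP(c,s);np.save('P9.npy',P)
cv2.imwrite('pics/w9.png',c['img'][:,:,::-1])
for z in (.116,.1): print(proj(P,[.4465,-.1775,z]))
c=viewer.camera('side')
cv2.imwrite(f'pics/s9.png',cv2.resize(c['img'][190:260,250:320][:,:,::-1],None,fx=8,fy=8,interpolation=cv2.INTER_CUBIC))
E
```

```text
9.9833 [ 0.44734404 -0.17745676  0.19685727] [-0.5  1.1 -1.2] [-0.02  0.02 -0.04] 119.0 [-0.342  0.291  0.767  2.041 -0.259  0.902  1.072] 0.08543282885024621
[256.94885544 204.79755794]
[256.8731806  197.26301639]
```

View pics/w9.png

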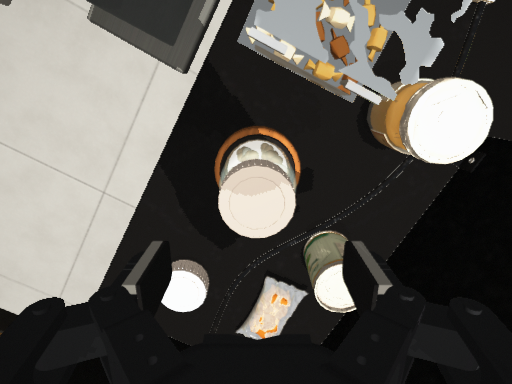

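View pics/s9.png

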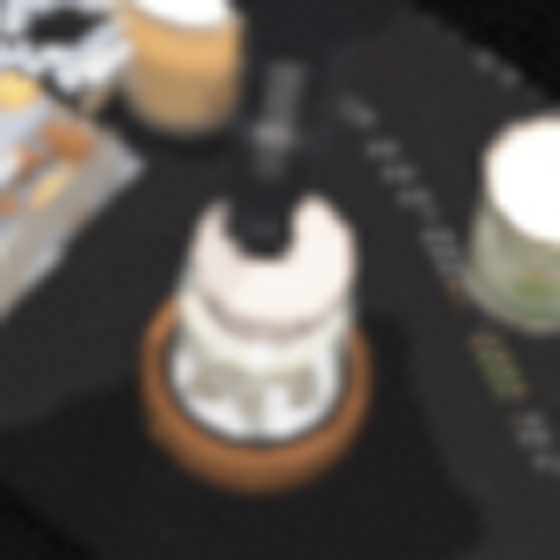

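Request:
{"name": "apply_moves", "arguments": {"plan": [[[0,0,0.04,0,0,0,0.0854],[0,0,0.07,0,0,0,0.0854],[0,0,0.079,0,0,0,0.0854],[0,0,0.079,0,0,0,0.05],[0,0,0.079,0,0,0,0.05],[0,0,0.079,0,0,0,0.05],[0,0,0.079,0,0,0,0.05],[0,0,0.079,0,0,0,0.05]]]}}

```text
t: 10.75
tool_pos: [0.4475, -0.1775, 0.1178]
ee_rot: [0.001, 0.507, 0.862, 0.001]
wrist_force: [1.3, 2.0, 10.3]
gripper_width: 0.0559
```

```bash
python3 st.py
```

```text
10.75 [ 0.44753821 -0.17752866  0.11776576] [ 1.3  2.  10.3] [ 0.31 -0.18  0.32] 119.1 [-0.252  0.43   0.681  2.096 -0.4    0.741  1.193] 0.05585944322114476
```

Now a gentle pull test upward (3 mm).

Request:
{"name": "apply_moves", "arguments": {"plan": [[[0,0,-0.001,0,0,0,0.05],[0,0,-0.002,0,0,0,0.05],[0,0,-0.003,0,0,0,0.05],[0,0,-0.003,0,0,0,0.05]]]}}

```text
t: 11.08
tool_pos: [0.4468, -0.1768, 0.1191]
ee_rot: [0.0, 0.507, 0.862, -0.0]
wrist_force: [11.3, -0.8, -30.1]
gripper_width: 0.0554
```

```bash
python3 st.py
```

```text
11.0833 [ 0.44677745 -0.17683953  0.11909826] [ 11.3  -0.8 -30.1] [-0.18 -2.35  0.67] 119.1 [-0.255  0.427  0.684  2.096 -0.396  0.745  1.189] 0.055374330880265686
```

Request:
{"name": "apply_moves", "arguments": {"plan": [[[0,0,0.002,0,0,0,0.05],[0,0,0.003,0,0,0.1,0.05],[0,0,0.0035,0,0,0.2,0.05],[0,0,0.0035,0,0,0.3,0.05],[0,0,0.0035,0,0,0.4,0.05],[0,0,0.0035,0,0,0.4,0.05]]]}}

```text
t: 11.58
tool_pos: [0.4477, -0.1792, 0.1175]
ee_rot: [0.002, 0.671, 0.741, 0.0]
wrist_force: [2.0, 1.4, 16.1]
gripper_width: 0.0552
```

```bash
python3 st.py; python3 -c "
from h import *
print(ctrl.state()['joint_torque'].round(2))
c=viewer.camera('wrist');cv2.imwrite('pics/w10.png',c['img'][:,:,::-1])"
```

```text
11.5833 [ 0.44773744 -0.17916369  0.11745565] [ 2.   1.4 16.1] [ 0.77 -0.22  0.42] 95.7 [-0.328  0.463  0.784  2.098 -0.475  0.758  0.856] 0.055248601906125294
[ -4.79 -56.17   9.98 -23.81  -0.79   1.34  -2.67]
```

Request:
{"name": "apply_moves", "arguments": {"plan": [[[0,0,-0.001,0,0,-0.05,0.0854],[0,0,-0.001,0,0,-0.05,0.0854],[0,0,-0.001,0,0,-0.05,0.0854],[0,0,-0.001,0,0,-0.05,0.0854],[0,0,-0.001,0,0,-0.05,0.0854],[0,0,-0.04,0,0,-0.05,0.0854],[0,0,-0.08,0,0,-0.05,0.0854],[0,0,-0.08,0,0,-0.05,0.0854],[0,0,-0.08,0,0,-0.05,0.0854]]]}}

```text
t: 12.38
tool_pos: [0.4473, -0.1774, 0.1973]
ee_rot: [0.001, 0.65, 0.76, 0.001]
wrist_force: [-0.9, 1.0, -1.0]
gripper_width: 0.0852
```

```bash
python3 st.py
python3 - <<'E'
from h import *
s=ctrl.state();c=viewer.camera('wrist');P=wristP(c,s);np.save('P11.npy',P)
cv2.imwrite('pics/w11.png',c['img'][:,:,::-1])
E
python3 go.py .37 -.15 .2
```

```text
12.3833 [ 0.44728166 -0.17740245  0.19734825] [-0.9  1.  -1. ] [-0.    0.02  0.07] 99.0 [-0.434  0.321  0.885  2.042 -0.315  0.914  0.779] 0.08520539221150229
shift tool [ 0.0387 -0.0715 -0.004 ] tilt fix? tool z [ 1.3e-03  5.0e-04 -1.0e+00] q [-0.433  0.322  0.884  2.044 -0.316  0.913  0.779] t 12.4333
```

View pics/w11.png

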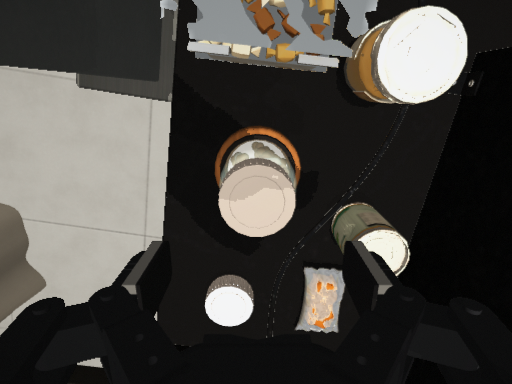

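Request:
{"name": "apply_moves", "arguments": {"plan": [[[0,-0.02,-0.02,0,0,0,0.0854],[0,-0.05,-0.02,-0.1,0,0,0.0854],[0,-0.09,-0.01,-0.2,0,0,0.0854],[0,-0.09,0,-0.3,0,0,0.0854],[0,-0.09,0,-0.4,0,0,0.0854],[0,-0.09,0,-0.5,0,0,0.0854],[0,-0.09,0,-0.5,0,0,0.0854],[0,-0.09,0,-0.5,0,0,0.0854]]]}}

```text
t: 13.1
tool_pos: [0.3569, -0.191, 0.1954]
ee_rot: [0.16, 0.63, 0.736, 0.188]
wrist_force: [0.9, -0.3, -0.5]
gripper_width: 0.0853
```

```bash
python3 st.py
python3 - <<'E'
from h import *
s=ctrl.state();c=viewer.camera('wrist');P=wristP(c,s);np.save('P12.npy',P)
im=c['img'][:,:,::-1].copy();cv2.imwrite('pics/w12.png',im)
for X in ([.4465,-.1775,.112],[.4465,-.1775,.12]): print(proj(P,X))
E
```

```text
13.1 [ 0.35685439 -0.19096374  0.19537033] [ 0.9 -0.3 -0.5] [-0.09  0.46  0.02] 98.9 [-0.535 -0.17   1.152  2.446 -0.463  0.45   1.181] 0.08528008157217724
[305.88269199 189.92597352]
[311.91151612 192.61745879]
```

View pics/w12.png

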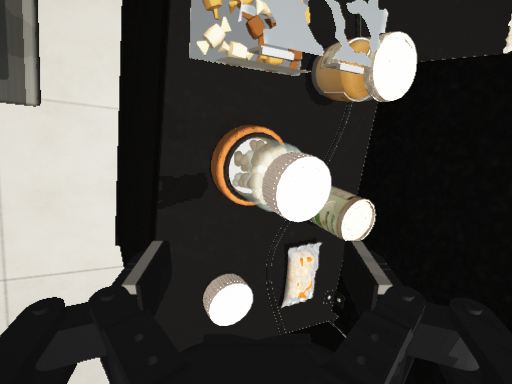

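Run:
```python
from h import *
x0,y0,f=200,110,6
outs=[]
for n,P in (('w12',np.load('P12.npy')),('w11',np.load('P11.npy'))):
  for dz in (0,.008):
    im=cv2.imread(f'pics/{n}.png')[y0:y0+130,x0:x0+150]
    im=cv2.resize(im,None,fx=4,fy=4,interpolation=cv2.INTER_CUBIC)
    for z,r,col in [(.112+dz,.029,(0,0,255)),(.088+dz,.029,(255,0,0)),(.023,.045,(0,255,0)),(0,.045,(0,255,0))]:
      pts=[(proj(P,[.447+r*np.cos(a),-.1775+r*np.sin(a),z])-[x0,y0])*4 for a in np.linspace(0,6.3,60)]
      cv2.polylines(im,[np.int32(pts)],False,col,1)
    outs.append(im)
g=np.vstack([np.hstack(outs[:2]),np.hstack(outs[2:])])
cv2.imwrite('pics/ov.png',cv2.resize(g,(692,600),interpolation=cv2.INTER_AREA))
print(tri(np.load('P11.npy'),(257,205.5),np.load('P12.npy'),(303,188)))
```

```text
[ 0.44672614 -0.17887662  0.10866238]
```

View pics/ov.png

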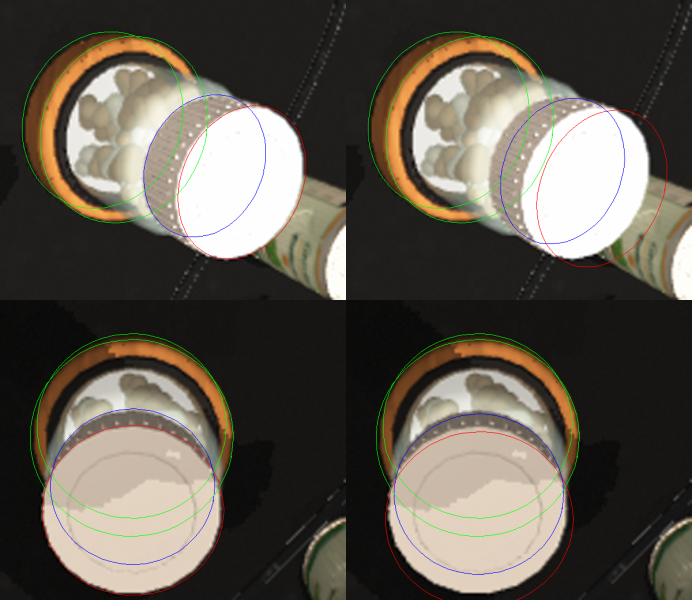

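```bash
python3 -c "
from cell import ticket
print(ticket.sign_off())"
```

```text
the job is handed in; nothing more can be done
None
```

The jar is closed. The first lid I tried, the one on the left near (0.387, 0.317), is the one that fits, and the job was handed in at about 13 s on the clock.

**What I did:** I set the lid on the neck and screwed it clockwise. It came down about 5 to 6 mm over roughly 70° and then stopped, with the last joint's torque rising to about -2.6 N m. I released it, gripped it again, pulled upward, tightened once more and backed away with the gripper open. The other lid was never touched and still lies on the counter.

**Last checks:**
- **Pull test:** the thread held against about 30 N upward. The wrong lid would have lifted straight off.
- **Height and level:** in two wrist views, one of them oblique, an outline of a level lid fully home (top at 0.112 m) fits, and an outline 8 mm higher clearly does not. The tool height at the stop, 0.116 m, also matches the predicted home position.
- **Surroundings:** the tin, honey jar and butter bar look undisturbed in the last wrist views. I did not measure their positions again.

**Disagreements:**
- The wrist sensor's turning moment stayed below about 0.7 N m while the last joint's torque showed the lid tight. I relied on the joint torque and the pull test.
- Triangulating the lid top by hand-picked pixels gave 0.109 m, about 3 mm lower than the outline fit. That is within what I expect from picking pixels by eye.

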